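# Switch off the finishing machine and hold its guard half open

### The arm

A 6-joint arm with a two-finger parallel gripper is mounted at the origin on the work surface. World frame = base frame: x ahead of the robot, y to its left, z up, the work surface at z = 0. Lengths are in mm, angles in rad, forces in N, time in s.
With the tool pointing down it reaches from about 250 to 850 mm from the base axis. Payload 12.5 kg.
Tool frame: the origin (TCP) lies on the centre line of the jaws, within the pads' length; the fingertips stand 25 mm ahead of it and the grasp point (between the pads) lies 6 mm ahead of it (arm.tips_ahead is the distance from the TCP to the fingertips, in mm); z points along the fingers, y is the line along which they close (so a half turn about z gives the same grasp; the last joint's range is limited). The gripper opens to 93 mm and grips with 3 to 60 N. Pads are 15 mm wide; open, the fingers measure 128 mm over their backs; the gripper's body (75 mm by 188 mm) begins 65 mm behind the grasp point.
Start: joints at [1.136, 0.351, 1.652, -0, 1.139, -0.085], TCP at [188.458, 516.689, 206.433] pointing down, gripper open.
Joint ranges: [-2.75, 2.75], [-0.79, 2.1], [0.01, 2.65], [-1.57, 4.71], [0.07, 3.14], [-2.87, 2.87]. Speed limits (rad/s): [2.22, 2.22, 2.79, 3.14, 3.14, 3.14].

### API

Orientations are given as a 3x3 rotation matrix whose columns are the frame's x, y, z axes.
In Python, from rig import arm gives the robot as it stands.
- The arm moves only by the tool servo_tool, never from a script. Its argument "plan" is one flat list of numbers, 7 for each row, row after row: the turn, a rotation vector about the world's x, y, z in degrees, then the shift along the world's x, y, z in mm, then the finger opening in mm, from 0 to 93. In form: [ax, ay, az, tx, ty, tz, fingers, ax, ay, az, tx, ty, tz, fingers, ...]. A call has exactly 10 rows; each row shifts and turns the commanded pose from where the row before left it; what a row does not reach is not made up. A row lasts 1/10 s, in which the tool goes at most 50 mm and 8.59 degrees, less where a joint would pass 70% of its speed; a pose out of reach is approached as far as the arm can. A call with a gripper value outside its range is refused whole. The fingers move at their own pace and stop on an object; "grip_force" is the grip in N (left out, the last holds). Time passes only in rows, so rows that do not move let the fingers close, or fill a call up. It gives the time, the measured TCP pose, the force, the opening and the grip force at its end, in the units of the state.
- arm.read_state(): the state, without advancing time (a new reading comes with each control period).
- arm.camera(name): name is "scene" or "top" or "wrist"; returns (picture, depth): 480x640x3 uint8, red, green, blue; 480x640 float32, mm along the optical axis (not along the pixel's ray), 0 where there is no reading.
- arm.camera_model(name): a dict with "fov_y" (degrees; the focal length in pixels is half the picture's height over the tangent of half this angle, whatever the lens; pixels are square), "cx", "cy" (the principal point, pixels), "position" and "rotation" of the camera in the world; the wrist camera has in their place "hand_eye" (4x4, takes a point from camera to tool coordinates, whose origin is the TCP and whose axes are the flange's). Camera axes: x right, y down, z forward; pixel columns grow to the right and rows downward; lengths in mm; the calibration is good to about 2 mm. A picture is of the moment at which its call begins: read the wrist's pose just before it. camera_model takes no time and is no camera call.
- arm.job_done(): hands the job in; it is judged then, once.
The state is a dict: "time_s": time; "qpos": joint angles; "joint_vel": joint speeds; "joint_torque": joint torques, N m; "tcp_pos": TCP position; "tool_rot": TCP orientation; "contact_force": force on the tool from outside, world axes, zero at the start; "moment": the same for the moment, N m; "finger_gap": finger opening in mm; "finger_force": force on a finger pad.
Only numpy, scipy, OpenCV 4.12 (cv2) and the standard library are available. Lean on these libraries where they do the work, as an engineer would, in place of code of your own. Each camera call takes 0.05 s, during which the arm holds its last target. There are 200 camera calls.

### The job

Before the disc of the bench finishing machine is inspected, turn the speed dial on its control unit fully anticlockwise to the off stop while the guard is still shut. Then lift the machine's guard by its bar handle and hold it half open, at 45 degrees from its shut position; it falls shut if let go, so finish while still holding it there, steady. Leave the tin, the wrench and the tray where they are.

Things in the scene. Friction and masses are not known exactly. Their poses are not given: they have to be found in the camera images.
- control: Control unit: grey box 120 x 120 mm, 50 mm high, fixed to the bench left or right of the machine, with the dial centred on its top. Origin at the centre of its underside, x and y along its sides. One long white mark on its top, on the -x side of the dial, means off; short marks run clockwise from it.
- dial_grip (a point): Grip point of the dial, on its upright axis, 87 mm above the bench. The dial is a black bar grip 42 mm long, 14 mm thick, 32 mm high (top at 94 mm) on a disc 44 mm across. The frame turns with the dial: x along the bar, y across its thickness, z up. A white line on the bar's top lies on its -x half; at off it points to the box's long mark.
- dial (a joint): Angle of the speed dial in rad: 0 at the off stop (fully anticlockwise seen from above), growing as it is turned clockwise, up to 4.7. It turns with light friction (about 0.03 N m), has no spring and stays where it is left.
- machine: Finishing machine: grey box 220 mm deep (x), 260 mm wide (y), 120 mm high, fixed to the bench; origin at the centre of its underside, -x side (free edge of the guard) towards the robot. The guard covers its whole top.
- guard_handle (a point): Middle of the guard's handle: a round black bar, 12 mm thick, 110 mm long, on two end posts (95 mm clear between), its axis 40 mm above the guard's face, 30 mm from the free edge. Shut: 167 mm above the bench, 190 mm from the hinge line towards the robot, 46 mm higher than it. Frame turns with the guard: y along the bar, x towards the hinge, z off the guard's face.
- guard_hinge (a point): Middle of the guard's hinge line, on the upper far edge of the housing, 120 mm above the bench. Fixed to the machine: y along the hinge line, x pointing away from the guard's free edge, z up.
- guard (a joint): Opening angle of the guard in rad: 0 shut (level), growing as its near edge rises and swings up and back about the hinge; stop at 1.4. The guard is a flat steel plate 220 x 260 x 6 mm of about 0.6 kg; it swings freely and falls shut from any angle if let go. 0.785 is 45 degrees.
- tin: Bystander: upright closed tin, 68 mm across, 100 mm high, origin at the centre of its underside. It stands on the other side of the machine from the control box.
- wrench: Bystander: open-ended steel wrench, 140 mm long, lying flat on the bench to the left of the machine; origin in its middle underneath.
- tray: Bystander: open blue plastic tray 100 x 120 x 40 mm, on the bench to the right of the machine; origin at the centre of its underside.

How it is judged:
By the outcome, as a careful person would: the job done as asked, in the order asked, and still so for the second after the job is handed in, while the arm keeps its last pose, push and grip.
It also fails if it takes over 67 s, if anything falls off the work surface, if the arm or the gripper's body presses on something with over 40 N, if the wrist force passes 120 N, or if a joint passes its speed limit or range.

## Working session

There is one attempt and no reset: what is moved stays moved. The work goes in short steps, Python scripts to look and compute and a tool call to move; the robot and the scene stay as the last step left them, time stands still between calls to the robot, and variables do not carry over. Pictures are saved under pics/ and viewed, at most 10 in all, crops included, and the job is handed in when it is done.

Besides the shell and the picture viewer there is one more tool, called after "Request:" as name(argument=value, ...) on one line, values as JSON. servo_tool: Moves the arm, as the interface text tells. Its arguments: {"type":"object","properties":{"plan":{"type":"array","items":{"type":"number"}},"grip_force":{"type":"number"}},"required":["plan"]}

```bash
ls; mkdir -p pics; cat > h.py <<'E'
import numpy as np, cv2
from rig import arm
def world(name,u,v,d,m=None):
    m=m or arm.camera_model(name); f=240/np.tan(np.radians(m["fov_y"]/2))
    p=np.array([(u-m["cx"])/f*d,(v-m["cy"])/f*d,d])
    if name=="wrist":
        s=arm.read_state(); h=np.array(m["hand_eye"]); q=h[:3,:3]@p+h[:3,3]
        return np.array(s["tool_rot"])@q+np.array(s["tcp_pos"])
    return np.array(m["rotation"])@p+np.array(m["position"])
def snap(name,fn):
    im,d=arm.camera(name); cv2.imwrite("pics/"+fn+".png",im[:,:,::-1]); np.save("pics/"+fn+".npy",d); return im,d
E
python3 - <<'E'
from h import *
np.set_printoptions(precision=1,suppress=True)
for n in("top","scene"): snap(n,n+"1"); print({k:np.array(v).tolist() if not isinstance(v,str) else v for k,v in arm.camera_model(n).items()})
print(arm.read_state())
E
```

```text
pics
{'fov_y': 52.39154247510423, 'cx': 317.2497811750597, 'cy': 238.3399269801653, 'position': [464.917056622056, 16.87766055284681, 1220.5047785132629], 'rotation': [[0.022530988546863927, -0.9953002140899729, 0.09417981942834287], [-0.9997004929671394, -0.02333001862414579, -0.007391521646822971], [0.009554000018815517, -0.0939850736205021, -0.9955277630584639]]}
{'fov_y': 57.31793884852175, 'cx': 314.91755084618836, 'cy': 237.7969491262105, 'position': [940.9390296659308, 459.921631109237, 925.5549063663797], 'rotation': [[-0.7929146892436643, 0.4962892276589482, -0.35352976973843075], [0.6093286779506459, 0.6437102416721464, -0.4629856228797012], [-0.0022040436795403465, -0.582523928500857, -0.8128105652090081]]}
{'time_s': 0.1, 'qpos': array([ 1.1,  0.4,  1.7, -0. ,  1.1, -0.1]), 'joint_vel': array([ 0., -0., -0.,  0.,  0.,  0.]), 'joint_torque': array([ -0. , -49.8, -28.6,   0.1,   0. ,  -0. ]), 'tcp_pos': array([188.3, 516.4, 206. ]), 'tool_rot': array([[-0.9,  0.3, -0. ],
       [ 0.3,  0.9, -0. ],
       [ 0. , -0. , -1. ]]), 'contact_force': array([-0. , -0.7,  0.1]), 'moment': array([ 0.,  0., -0.]), 'finger_force': 0.0, 'finger_gap': 93.20653174615249}
```

View pics/top1.png

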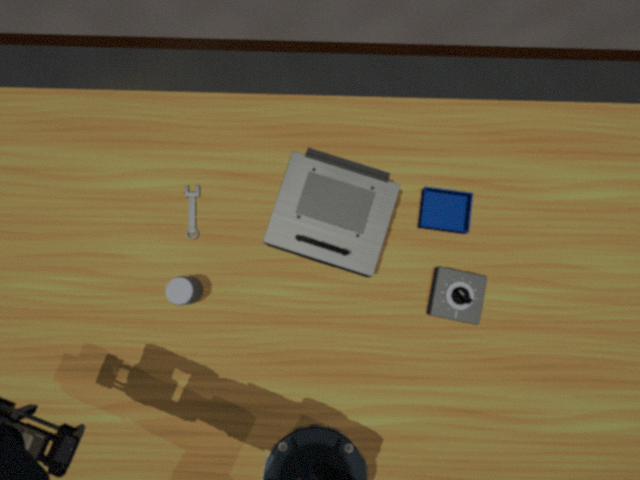

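View pics/scene1.png

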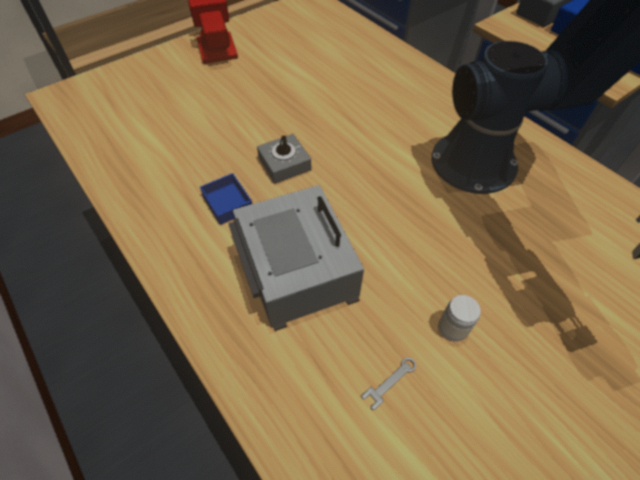

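The top view shows the guard handle from (298,237) to (347,252), the dial at (460,295), the tin at (182,291), the wrench at (192,212) and the tray at (445,210).

```bash
python3 - <<'E'
from h import *
np.set_printoptions(precision=1,suppress=True)
d=np.load("pics/top1.npy")
def pt(n,u,v):
    w=d[v-1:v+2,u-1:u+2]; print(n,world("top",u,v,np.median(w)), w.min(),w.max())
for n,u,v in [("h1",300,238),("hm",322,244),("h2",346,251),("dial",460,295),("c1",438,269),("c2",485,277),("c3",478,322),("c4",431,314),("g1",293,155),("g2",398,185),("g3",373,273),("g4",267,242),("tin",180,291),("tray",445,210)]: pt(n,u,v)
im=cv2.imread("pics/top1.png")[255:335,420:500]
cv2.imwrite("pics/dz.png",cv2.resize(im,(560,560),interpolation=cv2.INTER_CUBIC))
# dense: heights
v,u=np.mgrid[140:330,255:500]; 
m=arm.camera_model("top"); f=240/np.tan(np.radians(m["fov_y"]/2)); D=d[v,u]
P=np.stack([(u-m["cx"])/f*D,(v-m["cy"])/f*D,D],-1)@np.array(m["rotation"]).T+np.array(m["position"])
def rect(n,sel):
    q=P[sel]; r=cv2.minAreaRect(q[:,:2].astype(np.float32)); print(n,len(q),r,q.mean(0))
left=u<410
rect("handle",left&(P[...,2]>152)&(P[...,2]<185)&(v>225))
rect("guard",left&(P[...,2]>118)&(P[...,2]<140))
rect("box",~left&(P[...,2]>42)&(P[...,2]<60)&(v>255))
rect("bar",~left&(P[...,2]>80)&(P[...,2]<105)&(v>255))
E
```

```text
h1 [564.1  46.4 171.1] 1051.9813 1056.3818
hm [552.3  -1.5 169.5] 1048.1133 1058.1107
h2 [538.3 -53.6 170.7] 1049.8483 1057.649
dial [ 448.2 -323.8   90.7] 1123.7893 1136.5258
c1 [ 508.7 -284.8   44.7] 1169.8556 1188.9211
c2 [ 491.9 -396.5   50. ] 1165.8059 1176.9421
c3 [ 384.5 -379.8   46.6] 1158.4166 1165.0789
c4 [ 400.9 -267.8   45.1] 1157.7134 1172.3655
g1 [759.1  68.6 124.6] 1115.307 1122.1542
g2 [ 695.2 -172.8  124.9] 1109.538 1117.6942
g3 [ 493.4 -118.   125. ] 1092.7614 1220.8003
g4 [557.6 121.6 125.8] 1095.1569 1121.2037
tin [443.1 318.5  99.8] 1109.9656 1113.9846
tray [ 659.8 -313.7    1.5] 1231.1646 1236.5894
handle 302 ((551.2105712890625, -1.1762809753417969), (120.44664764404297, 12.082700729370117), 73.61370086669922) [551.   -0.9 169.8]
guard 11171 ((637.414306640625, -26.155731201171875), (260.3449401855469, 239.910400390625), 73.72007751464844) [633.7 -25.5 125.7]
box 2229 ((446.8187561035156, -333.6138000488281), (121.83588409423828, 119.810791015625), 79.55548095703125) [ 446.7 -331.4   49.6]
bar 123 ((446.02471923828125, -333.1557312011719), (42.93526077270508, 13.167555809020996), 45.411285400390625) [ 446.7 -332.2   91.4]
```

View pics/dz.png

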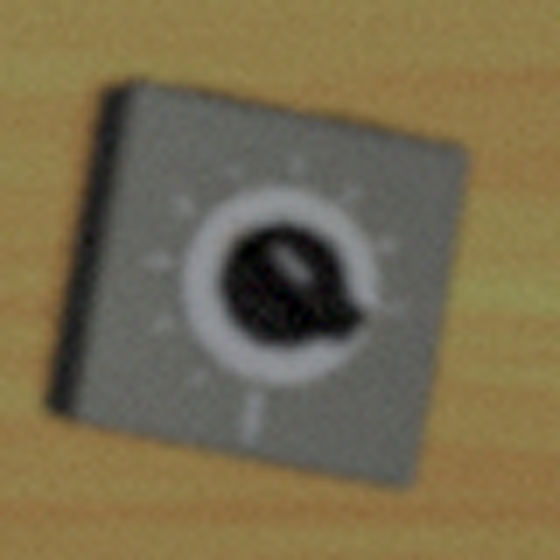

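Request:
servo_tool(plan=[0,0,-5.7,13,-42.5,1,50,0,0,-5.7,13,-42.5,1,50,0,0,-5.7,13,-42.5,1,50,0,0,-5.7,13,-42.5,1,50,0,0,-5.7,13,-42.5,1,50,0,0,-5.7,13,-42.5,1,50,0,0,-5.7,13,-42.5,1,50,0,0,-5.7,13,-42.5,1,50,0,0,-5.7,13,-42.5,1,50,0,0,-5.7,13,-42.5,1,50], grip_force=30)

```text
time_s: 1.1
tcp_pos: [318.4, 90.0, 216.5]
tool_rot: [[-0.221, 0.975, 0.0], [0.975, 0.221, 0.0], [-0.0, 0.0, -1.0]]
contact_force: [1.8, 0.8, -0.3]
finger_gap: 50.3
finger_force: 0.0
```

Request:
servo_tool(plan=[0,0,-5.7,13,-42.5,-1,50,0,0,-5.7,13,-42.5,-1,50,0,0,-5.7,13,-42.5,-1,50,0,0,-5.7,13,-42.5,-1,50,0,0,-5.7,13,-42.5,-1,50,0,0,-5.7,13,-42.5,-1,50,0,0,-5.7,13,-42.5,-1,50,0,0,-5.7,13,-42.5,-1,50,0,0,-5.7,13,-42.5,-1,50,0,0,0,0,0,0,50])

```text
time_s: 2.1
tcp_pos: [436.0, -294.6, 206.6]
tool_rot: [[0.625, 0.781, -0.0], [0.781, -0.625, -0.0], [-0.0, 0.0, -1.0]]
contact_force: [-0.9, 0.7, 0.2]
finger_gap: 49.7
finger_force: 0.0
```

```bash
python3 - <<'E'
from h import *
np.set_printoptions(precision=2,suppress=True)
s=arm.read_state(); print(s["tcp_pos"],s["qpos"],s["tool_rot"])
im,d=snap("wrist","w1")
m=arm.camera_model("wrist"); print(m)
v,u=np.mgrid[0:480,0:640]
f=240/np.tan(np.radians(m["fov_y"]/2)); h=np.array(m["hand_eye"])
P=np.stack([(u-m["cx"])/f*d,(v-m["cy"])/f*d,d],-1)@h[:3,:3].T+h[:3,3]
P=P@np.array(s["tool_rot"]).T+np.array(s["tcp_pos"])
near=(np.hypot(P[...,0]-446.5,P[...,1]+333.4)<40)&(d>0)
for n,a,b in(("bar",82,100),("box",42,56)):
    q=P[(near if n=="bar" else np.hypot(P[...,0]-446.5,P[...,1]+333.4)<95)&(P[...,2]>a)&(P[...,2]<b)]
    print(n,len(q)); 
    if len(q): print(cv2.minAreaRect(q[:,:2].astype(np.float32)),q.mean(0))
E
```

```text
[ 436.   -294.64  206.6 ] [-0.68  0.31  1.71 -0.    1.12 -0.01] [[ 0.63  0.78 -0.  ]
 [ 0.78 -0.63 -0.  ]
 [-0.    0.   -1.  ]]
{'fov_y': 70.79077102544495, 'cx': 318.58648832577336, 'cy': 239.6483351151128, 'hand_eye': array([[  -0.  ,   -0.96,   -0.28,   78.67],
       [   1.  ,   -0.  ,    0.  ,   -0.13],
       [  -0.  ,   -0.28,    0.96, -178.3 ],
       [   0.  ,    0.  ,    0.  ,    1.  ]])}
bar 727
((447.6175231933594, -333.912109375), (41.74590301513672, 14.228475570678711), 45.33799743652344) [ 448.34 -331.99   92.76]
box 9998
((447.49810791015625, -333.63226318359375), (119.30587768554688, 120.09408569335938), 79.7781753540039) [ 450.7  -327.68   50.35]
```

View pics/w1.png

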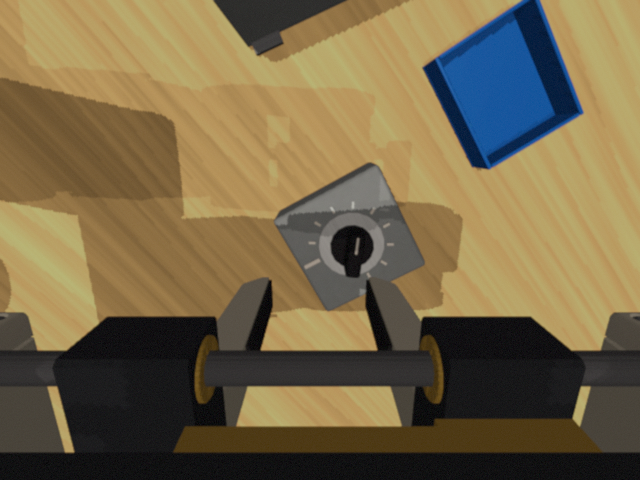

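The wrist view shows the dial bar near (352,245), with its white line pointing up and the long mark at (313,265). The dial therefore stands at about 124° clockwise from off. I go down and grip it.

Request:
servo_tool(plan=[0,0,-3,6,-20,0,50,0,0,-3,5.6,-19.2,-10,50,0,0,0,0,0,-25,40,0,0,0,0,0,-25,40,0,0,0,0,0,-25,40,0,0,0,0,0,-18,40,0,0,0,0,0,-10,40,0,0,0,0,0,0,8,0,0,0,0,0,0,8,0,0,0,0,0,0,8], grip_force=20)

```text
time_s: 3.15
tcp_pos: [447.5, -330.2, 95.5]
tool_rot: [[0.699, 0.715, 0.001], [0.715, -0.699, -0.001], [0.0, 0.002, -1.0]]
contact_force: [0.8, 1.0, -0.9]
finger_gap: 20.8
finger_force: 0.0
```

Request:
servo_tool(plan=[0,0,0,0,0,0,8,0,0,0,0,0,0,8,0,0,0,0,0,0,8,0,0,4,0,0,0,8,0,0,4,0,0,0,8,0,0,4,0,0,0,8,0,0,4,0,0,0,8,0,0,4,0,0,0,8,0,0,4,0,0,0,8,0,0,0,0,0,0,8])

```text
time_s: 4.15
tcp_pos: [447.1, -330.0, 94.5]
tool_rot: [[0.347, 0.938, 0.0], [0.938, -0.347, -0.0], [-0.0, 0.0, -1.0]]
contact_force: [-0.4, -0.2, -1.6]
finger_gap: 7.6
finger_force: 0.0
```

```bash
python3 - <<'E'
from h import *
s=arm.read_state(); print({k:np.round(s[k],2).tolist() for k in s})
E
```

```text
{'time_s': 4.15, 'qpos': [-0.72, 0.5, 1.73, -0.0, 0.91, -0.37], 'joint_vel': [-0.0, -0.0, -0.0, 0.0, -0.0, 0.08], 'joint_torque': [0.0, -53.55, -23.94, 0.05, 0.05, -1.02], 'tcp_pos': [447.07, -330.04, 94.5], 'tool_rot': [[0.35, 0.94, 0.0], [0.94, -0.35, -0.0], [-0.0, 0.0, -1.0]], 'contact_force': [-0.44, -0.23, -1.63], 'moment': [-0.07, 0.1, 0.02], 'finger_force': 0.0, 'finger_gap': 7.63}
```

```bash
python3 - <<'E'
from h import *
im,d=snap("wrist","w2"); snap("scene","s2"); t,_=snap("top","t2")
a=cv2.imread("pics/w2.png")[100:480]; b=cv2.resize(cv2.imread("pics/s2.png")[100:200,220:350],None,fx=3,fy=3); c=cv2.resize(cv2.imread("pics/t2.png")[245:345,400:520],None,fx=2.2,fy=2.2)
o=np.zeros((600,800,3),np.uint8); o[:285,:480]=cv2.resize(a,(480,285)); o[290:590,:390]=b; o[290:510,400:664]=c
cv2.imwrite("pics/c2.png",o)
E
```

```text
(no output)
```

View pics/c2.png

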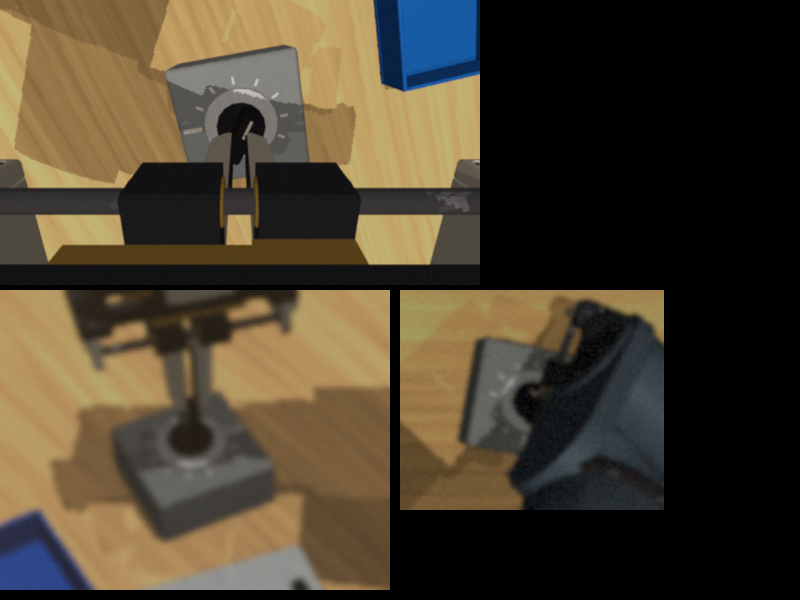

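```bash
python3 - <<'E'
from h import *
np.set_printoptions(precision=1,suppress=True,linewidth=200)
s=arm.read_state(); d=np.load("pics/w2.npy"); m=arm.camera_model("wrist")
f=240/np.tan(np.radians(m["fov_y"]/2)); h=np.array(m["hand_eye"])
v,u=np.mgrid[0:480,0:640]
T=np.stack([(u-m["cx"])/f*d,(v-m["cy"])/f*d,d],-1)@h[:3,:3].T+h[:3,3]
for r in (255,262,270,278,286,294,302,310):
    print(r,"\n", "\n ".join(str(T[r,c]) for c in range(290,356,8)))
E
python3 - <<'E'
import cv2
im=cv2.imread("pics/w2.png")[200:360,240:420]
cv2.imwrite("pics/c3.png",cv2.resize(im,None,fx=3.5,fy=3.5,interpolation=cv2.INTER_CUBIC))
E
```

```text
255 
 [  4.  -19.3  38.8]
 [  6.7 -13.4  31. ]
 [ 6.7 -8.2 31.1]
 [ 6.7 -2.9 30.9]
 [14.4  2.1  8.7]
 [16.6  6.5  2.3]
 [15.2 11.3  6.3]
 [ 7.  18.  30.1]
 [ 3.9 24.2 39. ]
262 
 [  1.7 -18.8  31.3]
 [  1.7 -13.5  31.3]
 [ 2.4 -8.1 29.4]
 [ 2.9 -2.9 28. ]
 [12.3  2.   2.5]
 [13.2  6.5 -0. ]
 [13.1 11.   0.3]
 [ 2.3 18.  29.8]
 [-0.9 24.2 38.3]
270 
 [ -3.9 -18.9  31.2]
 [ -3.2 -13.5  29.6]
 [-3.8 -8.3 30.9]
 [ 4.  -2.7 11.2]
 [8.  2.  0.9]
 [8.3 6.5 0.3]
 [ 8.6 11.  -0.4]
 [-3.4 18.2 30. ]
 [-6.6 24.4 38.1]
278 
 [-10.  -19.1  32.1]
 [  9.4 -10.8 -13.9]
 [  9.4  -6.6 -13.9]
 [ 2.5 -2.6  2.6]
 [3.5 2.  0.1]
 [  9.8   6.  -14.8]
 [  9.2  10.3 -13.4]
 [-9.4 18.4 30.6]
 [-12.4  24.5  37.7]
286 
 [  9.7 -14.1 -24.7]
 [  9.5 -10.2 -24.1]
 [  9.7  -6.2 -24.7]
 [-2.4 -2.6  2.2]
 [-1.7  2.   0.7]
 [  9.4   5.7 -24. ]
 [  9.9   9.6 -25.1]
 [  9.7  13.6 -24.7]
 [  9.4  17.6 -24. ]
294 
 [  9.7 -13.4 -33.7]
 [  9.5  -9.6 -33.4]
 [  9.4  -5.9 -33.1]
 [-6.5 -2.6  0.2]
 [-6.4  2.  -0.1]
 [  8.7   5.4 -31.7]
 [  9.4   9.2 -33.2]
 [  9.3  12.9 -33. ]
 [  9.5  16.7 -33.3]
302 
 [  9.9 -12.7 -42.3]
 [  8.9  -9.2 -40.4]
 [  9.3  -5.6 -41.1]
 [-11.8  -2.6   0.7]
 [-11.5   2.   -0.1]
 [  8.3   5.2 -39.3]
 [  9.3   8.7 -41.1]
 [  9.3  12.3 -41.2]
 [  9.   15.9 -40.6]
310 
 [  9.6 -12.1 -49.2]
 [  9.3  -8.8 -48.5]
 [  8.4  -5.4 -46.9]
 [-16.5  -2.6  -0.4]
 [-17.5   2.1   1.4]
 [  7.8   5.  -45.8]
 [  9.6   8.3 -49.2]
 [ 10.   11.6 -49.8]
 [  9.5  15.1 -48.9]
```

View pics/c3.png

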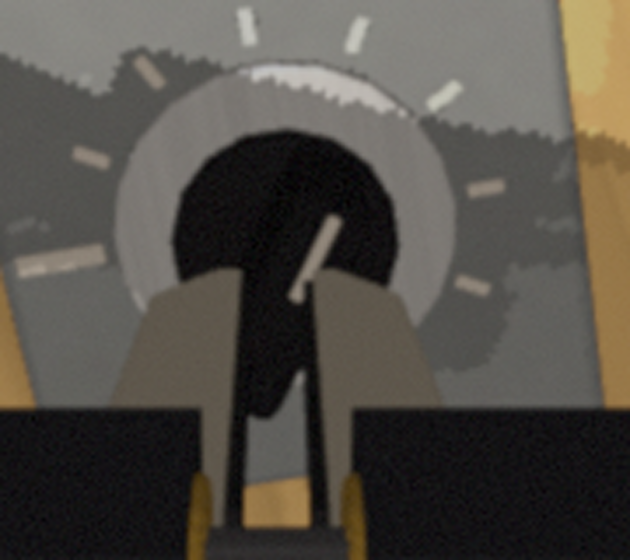

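```bash
python3 - <<'E'
from h import *
np.set_printoptions(precision=3,suppress=True,linewidth=200)
print(arm.tips_ahead, [a for a in dir(arm) if a[0]!='_'], arm.camera_model("wrist")["hand_eye"])
d=np.load("pics/w1.npy"); m=arm.camera_model("wrist")
f=240/np.tan(np.radians(m["fov_y"]/2)); h=np.array(m["hand_eye"])
for u in (245,258,385,392):
  for v in (282,288,294,300,320):
    D=d[v,u]; print(u,v,h[:3,:3]@[(u-m["cx"])/f*D,(v-m["cy"])/f*D,D]+h[:3,3])
E
```

```text
25.0 ['Unreachable', 'camera', 'camera_model', 'job_done', 'read_state', 'tips_ahead'] [[  -0.001   -0.959   -0.282   78.702]
 [   1.      -0.001    0.001   -0.067]
 [  -0.001   -0.282    0.959 -178.299]
 [   0.       0.       0.       1.   ]]
245 282 [-88.951 -90.626 206.984]
245 288 [  9.989 -35.676 -27.631]
245 294 [  9.698 -34.432 -33.695]
245 300 [  9.882 -33.054 -40.264]
245 320 [  9.601 -29.507 -57.397]
258 282 [  9.283 -30.919 -18.783]
258 288 [  9.587 -29.538 -26.761]
258 294 [  9.641 -28.367 -33.588]
258 300 [  9.065 -27.532 -38.636]
258 320 [  7.328 -25.089 -53.429]
385 282 [  9.112  34.043 -18.527]
385 288 [  9.077  32.671 -25.775]
385 294 [  9.559  31.173 -33.538]
385 300 [  9.655  29.955 -39.933]
385 320 [  9.575  26.638 -57.454]
392 282 [-88.521  90.508 205.607]
392 288 [  9.053  36.123 -25.729]
392 294 [  9.429  34.52  -33.273]
392 300 [  9.526  33.171 -39.681]
392 320 [  9.059  29.665 -56.558]
```

```bash
python3 - <<'E'
from h import *
np.set_printoptions(precision=1,suppress=True,linewidth=200)
d=np.load("pics/s2.npy"); s=arm.read_state(); R=np.array(s["tool_rot"]);t=np.array(s["tcp_pos"])
for v in range(108,148,3):
    print(v,*[ (R.T@(world("scene",u,v,d[v,u])-t)) for u in (277,280,283,286,289)])
E
```

```text
108 [  18.4   12.9 -126. ] [  19.9    5.5 -125.4] [  22.3   -1.6 -125.5] [  17.6  -10.3 -120. ] [  17.7  -18.1 -118.3]
111 [  24.9   14.8 -122. ] [  24.5    7.1 -120. ] [   2.6   -5.2 -100.6] [  30.8   -6.9 -121.4] [  31.5  -14.5 -120.2]
114 [  32.    16.8 -118.7] [  33.9    9.6 -118.5] [  30.2    1.2 -113.6] [  33.4   -5.8 -114.4] [  35.1  -13.2 -113.9]
117 [  34.    17.9 -111.2] [  33.3   10.1 -108.8] [ -3.8  -5.4 -76.4] [  34.8   -5.  -106.4] [  32.2  -13.4 -102.3]
120 [  33.1   18.4 -101.2] [-197.5  -35.4   92.5] [ -0.3  -4.  -69.6] [  6.2 -10.7 -73.1] [ 10.  -17.9 -74.3]
123 [  3.6  13.5 -67. ] [  6.5   6.  -67.5] [ -2.5  -3.9 -57.9] [  4.1 -10.6 -61.5] [  7.3 -18.  -62.2]
126 [  8.8  15.2 -61.6] [  7.4   6.9 -58.4] [ -4.8  -3.7 -46. ] [  6.2  -9.6 -53.3] [  6.6 -17.6 -51.6]
129 [  8.4  15.9 -51.4] [ 10.5   8.2 -51.2] [ -9.4  -4.  -31.9] [  7.8  -8.6 -44.7] [  8.  -16.8 -42.8]
132 [  5.7  16.1 -39. ] [  6.8   8.2 -37.8] [-144.   -31.1   96.7] [  7.2  -8.2 -34. ] [  5.8 -16.8 -30.7]
135 [  8.5  17.4 -31.2] [  6.6   8.8 -27.5] [-20.   -4.9  -1.6] [  6.7  -7.7 -23.2] [  7.  -15.9 -21.4]
138 [-119.1   -5.6   93.4] [  7.4   9.7 -17.8] [-8.4 -1.8 -1.3] [  9.4  -6.5 -15.2] [-54.6 -29.2  45. ]
141 [-52.3   7.7  44.8] [-0.9  8.8  0.3] [-0.5  0.5  2.2] [-45.6 -17.6  45.7] [-43.  -26.   45.8]
144 [-32.1  12.3  37.5] [12.8 12.2 -1.5] [13.5  4.   0.1] [-14.7 -10.4  28.5] [-22.7 -20.9  38.3]
147 [-13.2  16.6  31.2] [10.4 12.5 11.5] [15.7  5.1  8.8] [-4.7 -7.6 30.3] [  0.5 -15.2  27.7]
```

Both the scene and the wrist depth show that the real fingertips end about 13 mm behind the TCP, not 25 mm ahead. The fingers therefore closed above the bar and the dial has not moved. I reopen, turn back and go about 38 mm lower, watching the force.

Request:
servo_tool(plan=[0,0,-4.9,0,0,3,50,0,0,-4.9,0,0,0,50,0,0,-4.9,0.5,-2,0,50,0,0,-4.9,0,-1.8,0,50,0,0,-4.9,0,0,0,45,0,0,0,0,0,-7,40,0,0,0,0,0,-7,40,0,0,0,0,0,-7,40,0,0,0,0,0,-5,40,0,0,0,0,0,0,40])

```text
time_s: 5.3
tcp_pos: [447.2, -333.4, 70.5]
tool_rot: [[0.705, 0.709, -0.001], [0.709, -0.705, 0.001], [-0.0, -0.002, -1.0]]
contact_force: [0.1, 1.8, -0.7]
finger_gap: 40.3
finger_force: 0.0
```

Request:
servo_tool(plan=[0,0,0,0,0,-5,40,0,0,0,0,0,-5,40,0,0,0,0,0,-4,40,0,0,0,0,0,-2,40,0,0,0,0,0,0,8,0,0,0,0,0,0,8,0,0,0,0,0,0,8,0,0,0,0,0,0,8,0,0,0,0,0,0,8,0,0,0,0,0,0,8])

```text
time_s: 6.3
tcp_pos: [447.7, -333.9, 55.6]
tool_rot: [[0.705, 0.709, 0.0], [0.709, -0.705, -0.0], [0.0, 0.001, -1.0]]
contact_force: [0.8, -1.6, 0.9]
finger_gap: 13.8
finger_force: 20.0
```

Request:
servo_tool(plan=[0,0,6,0,0,0,8,0,0,6,0,0,0,8,0,0,6,0,0,0,8,0,0,6,0,0,0,8,0,0,6,0,0,0,8,0,0,6,0,0,0,8,0,0,6,0,0,0,8,0,0,6,0,0,0,8,0,0,6,0,0,0,8,0,0,6,0,0,0,8])

```text
time_s: 7.3
tcp_pos: [447.1, -333.8, 55.6]
tool_rot: [[-0.266, 0.964, -0.001], [0.964, 0.266, 0.0], [0.001, -0.001, -1.0]]
contact_force: [-4.0, 0.4, 3.7]
finger_gap: 13.7
finger_force: 20.0
```

Request:
servo_tool(plan=[0,0,6,0,0,0,8,0,0,6,0,0,0,8,0,0,6,0,0,0,8,0,0,6,0,0,0,8,0,0,6,0,0,0,8,0,0,6,0,0,0,8,0,0,6,0,0,0,8,0,0,6,0,0,0,8,0,0,6,0,0,0,8,0,0,6,0,0,0,8])

```text
time_s: 8.3
tcp_pos: [446.7, -334.2, 55.6]
tool_rot: [[-0.968, 0.252, -0.002], [0.252, 0.968, -0.0], [0.001, -0.001, -1.0]]
contact_force: [-6.2, -3.0, 4.1]
finger_gap: 13.6
finger_force: 20.0
```

Request:
servo_tool(plan=[0,0,1,0,0,0,8,0,0,1,0,0,0,8,0,0,1,0,0,0,8,0,0,1,0,0,0,8,0,0,1,0,0,0,8,0,0,1,0,0,0,8,0,0,0,0,0,0,8,0,0,0,0,0,0,8,0,0,0,0,0,0,8,0,0,0,0,0,0,8])

```text
time_s: 9.3
tcp_pos: [446.7, -334.2, 55.6]
tool_rot: [[-0.988, 0.154, -0.001], [0.154, 0.988, -0.0], [0.001, -0.0, -1.0]]
contact_force: [-6.0, -3.5, 4.0]
finger_gap: 14.0
finger_force: 20.3
```

```bash
python3 - <<'E'
from h import *
s=arm.read_state(); print({k:np.round(s[k],3).tolist() for k in s}); y=s["tool_rot"][:,1]; print(np.degrees(np.arctan2(y[1],y[0])))
E
```

```text
{'time_s': 9.3, 'qpos': [-0.725, 0.564, 1.747, -0.001, 0.832, -2.14], 'joint_vel': [0.0, -0.002, -0.0, 0.001, 0.001, -0.001], 'joint_torque': [4.141, -53.332, -22.607, 1.056, -0.675, -0.428], 'tcp_pos': [446.664, -334.231, 55.559], 'tool_rot': [[-0.988, 0.154, -0.001], [0.154, 0.988, -0.0], [0.001, -0.0, -1.0]], 'contact_force': [-6.049, -3.495, 3.987], 'moment': [-0.597, 1.151, -0.45], 'finger_force': 20.326, 'finger_gap': 13.955}
81.11836869806969
```

The moment about z rose to 0.45 N m, so the dial is at its stop. I release it, rise and check.

Request:
servo_tool(plan=[0,0,-0.8,0,0,0,14,0,0,0,0,0,0,40,0,0,0,0,0,0,40,0,0,0,0,0,0,40,0,0,0,0,0,10,40,0,0,0,0,0,20,40,0,0,0,0,0,40,40,0,0,0,0,0,40,40,0,0,0,0,0,40,40,0,0,0,0,0,30,40])

```text
time_s: 10.3
tcp_pos: [447.8, -333.9, 238.9]
tool_rot: [[-0.986, 0.167, 0.002], [0.167, 0.986, -0.002], [-0.002, -0.001, -1.0]]
contact_force: [0.1, 0.2, -0.5]
finger_gap: 40.2
finger_force: 0.0
```

```bash
python3 - <<'E'
from h import *
np.set_printoptions(precision=2,suppress=True)
s=arm.read_state(); print(s["tcp_pos"],s["qpos"])
im,d=snap("wrist","w3"); m=arm.camera_model("wrist"); v,u=np.mgrid[0:480,0:640]
f=240/np.tan(np.radians(m["fov_y"]/2)); h=np.array(m["hand_eye"])
P=np.stack([(u-m["cx"])/f*d,(v-m["cy"])/f*d,d],-1)@h[:3,:3].T+h[:3,3]
P=P@np.array(s["tool_rot"]).T+np.array(s["tcp_pos"])
r=np.hypot(P[...,0]-447.6,P[...,1]+333.8)
q=P[(r<30)&(P[...,2]>84)&(P[...,2]<100)]; print(cv2.minAreaRect(q[:,:2].astype(np.float32)))
cv2.imwrite("pics/c4.png",cv2.resize(cv2.imread("pics/w3.png")[140:320,220:440],None,fx=3,fy=3))
E
```

```text
[ 447.84 -333.91  238.89] [-0.72  0.33  1.59  0.    1.21 -2.13]
((447.3328857421875, -334.2113342285156), (13.943977355957031, 42.062801361083984), 78.4068832397461)
```

View pics/c4.png

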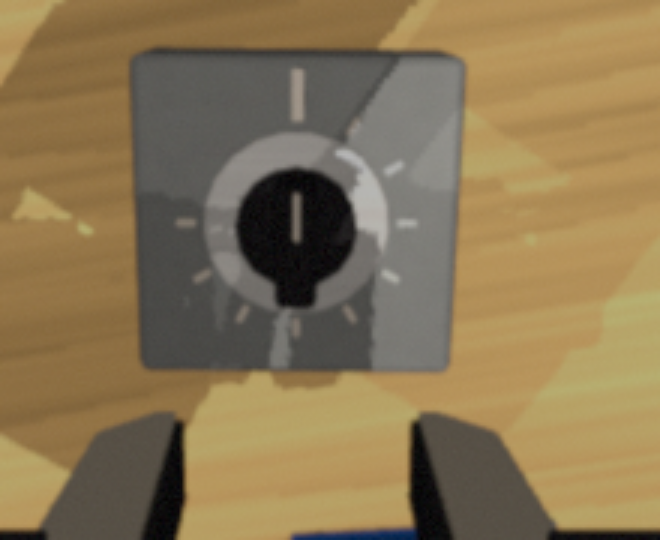

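The dial's white line is in line with the long mark, so it is off. Next I go to the handle, tilting the tool 30° so that it enters from the robot's side.

Request:
servo_tool(plan=[0,0,-8,7,30,0,40,0,0,-8,7,30,0,40,0,0,-8,7,30,0,40,0,0,-8,7,30,0,40,0,0,-8,7,30,0,40,0,0,-8,7,30,0,40,0,0,-8,7,30,0,40,0,0,-8,7,30,0,40,0,0,-8,7,30,0,40,0,0,-8,7,30,0,40])

```text
time_s: 11.35
tcp_pos: [517.6, -32.5, 236.0]
tool_rot: [[-0.001, 1.0, 0.001], [1.0, 0.001, -0.0], [-0.0, 0.001, -1.0]]
contact_force: [-0.1, -1.4, -0.2]
finger_gap: 39.7
finger_force: 0.0
```

Request:
servo_tool(plan=[0,0,-8.4,1,4,-1,30,0,0,-8.4,1,4,-1,30,-1.2,-4.1,0,1,4,-1,30,-1.2,-4.1,0,1,4,-1,30,-1.2,-4.1,0,1,4,-1,30,-1.2,-4.1,0,1,4,-1,30,-1.2,-4.1,0,1,4,-1,30,-1.2,-4.1,0,1,4,-1,30,-1.2,-4.1,0,1,4,-1,30,0,0,0,0,0,0,30])

```text
time_s: 12.35
tcp_pos: [525.1, 2.9, 225.9]
tool_rot: [[0.282, 0.832, 0.478], [0.96, -0.244, -0.14], [0.001, 0.498, -0.867]]
contact_force: [-0.3, 0.5, 0.3]
finger_gap: 30.2
finger_force: 0.0
```

```bash
cat > g.py <<'E'
from h import *
from scipy.spatial.transform import Rotation as Ro
np.set_printoptions(precision=2,suppress=True)
s=arm.read_state(); t=np.array(s["tcp_pos"]); R=np.array(s["tool_rot"]); print(t,s["qpos"])
im,d=snap("wrist","w4"); m=arm.camera_model("wrist"); v,u=np.mgrid[0:480,0:640]
f=240/np.tan(np.radians(m["fov_y"]/2)); h=np.array(m["hand_eye"])
P=np.stack([(u-m["cx"])/f*d,(v-m["cy"])/f*d,d],-1)@h[:3,:3].T+h[:3,3]
P=P@R.T+t
sel=(np.hypot(P[...,0]-551,P[...,1]+1)<75)&(P[...,2]>160)&(P[...,2]<180)&(d>0)
q=P[sel]; print(len(q))
H=np.array([551.2,-1,167]); yaw=-16.4
if len(q)>50:
    r=cv2.minAreaRect(q[:,:2].astype(np.float32)); print(r,q.mean(0),np.percentile(q[:,2],95))
a=np.radians(yaw); xm=np.array([np.cos(a),np.sin(a),0]); ym=np.array([-np.sin(a),np.cos(a),0]); z=np.array([0,0,1.])
th=np.radians(30); tz=np.sin(th)*xm-np.cos(th)*z; ty=np.cos(th)*xm+np.sin(th)*z; G=np.c_[np.cross(ty,tz),ty,tz]
print("turn",Ro.from_matrix(G@R.T).as_rotvec(degrees=True),"pre",H+32*tz-80*tz-t,"grasp",H+32*tz-t)
E
python3 g.py
```

```text
[525.12   2.89 225.93] [-0.01  0.08  2.06 -0.28  0.52  0.48]
2463
((550.9190673828125, -0.12235260009765625), (119.72603607177734, 11.512666702270508), 73.85099792480469) [550.9    4.79 170.62] 173.05937262731024
turn [-0.07 -0.11 -0.05] pre [  3.05   2.89 -17.36] grasp [ 41.43  -8.4  -86.64]
```

Request:
servo_tool(plan=[0,0,0,3,3,-17.4,30,0,0,0,7.7,-2.3,-13.9,30,0,0,0,7.7,-2.3,-13.9,30,0,0,0,7.7,-2.3,-13.9,30,0,0,0,7.7,-2.3,-13.9,30,0,0,0,4,-1.2,-7,30,0,0,0,3.5,-1,-6.5,30,0,0,0,0,0,0,30,0,0,0,0,0,0,30,0,0,0,0,0,0,30], grip_force=40)

```text
time_s: 13.4
tcp_pos: [568.0, -6.2, 140.6]
tool_rot: [[0.283, 0.831, 0.479], [0.959, -0.246, -0.14], [0.001, 0.499, -0.867]]
contact_force: [0.7, 0.1, -1.2]
finger_gap: 29.6
finger_force: 0.0
```

Request:
servo_tool(plan=[0,0,0,0,0,0,5,0,0,0,0,0,0,5,0,0,0,0,0,0,5,0,0,0,0,0,0,5,0,0,0,0,0,0,5,0,0,0,0,0,0,5,0,0,0,0,0,0,5,0,0,0,0,0,0,5,0,0,0,0,0,0,5,0,0,0,0,0,0,5])

```text
time_s: 14.4
tcp_pos: [566.5, -5.9, 139.2]
tool_rot: [[0.283, 0.833, 0.476], [0.959, -0.246, -0.14], [0.001, 0.496, -0.868]]
contact_force: [-8.7, 3.8, 3.8]
finger_gap: 10.8
finger_force: 40.0
```

```bash
python3 - <<'E'
from h import *
np.set_printoptions(precision=2,suppress=True)
s=arm.read_state(); t=np.array(s["tcp_pos"]); R=s["tool_rot"]; print(t,R,s["qpos"],s["moment"])
a=np.radians(-16.2); xm=np.array([np.cos(a),np.sin(a),0]); ym=np.array([-np.sin(a),np.cos(a),0])
H=t-32*R[:,2]; print("grasp pt",H)
Hh=np.array([551,-.5,167]); hinge=Hh+190*xm-[0,0,46]
from scipy.spatial.transform import Rotation as Ro
w=np.degrees(0.785398)
pts=[hinge+Ro.from_rotvec(ym*k*np.pi/4/30).apply(t-hinge) for k in range(31)]
print("turn/row",ym*1.5); print(np.round(np.diff(pts,axis=0),2).tolist()); print(pts[-1])
E
```

```text
[566.47  -5.87 139.23] [[ 0.28  0.83  0.48]
 [ 0.96 -0.25 -0.14]
 [ 0.    0.5  -0.87]] [-0.03  0.29  2.05 -0.41  0.32  0.62] [0.62 1.38 0.13]
grasp pt [551.23  -1.39 167.01]
turn/row [0.42 1.44 0.  ]
[[0.52, -0.15, 4.54], [0.63, -0.18, 4.52], [0.74, -0.22, 4.51], [0.86, -0.25, 4.48], [0.97, -0.28, 4.46], [1.08, -0.31, 4.43], [1.19, -0.35, 4.4], [1.3, -0.38, 4.37], [1.41, -0.41, 4.33], [1.52, -0.44, 4.29], [1.63, -0.47, 4.25], [1.73, -0.5, 4.2], [1.84, -0.53, 4.15], [1.94, -0.56, 4.1], [2.04, -0.59, 4.05], [2.14, -0.62, 3.99], [2.24, -0.65, 3.93], [2.34, -0.68, 3.87], [2.44, -0.71, 3.8], [2.53, -0.74, 3.73], [2.63, -0.76, 3.66], [2.72, -0.79, 3.59], [2.81, -0.82, 3.51], [2.89, -0.84, 3.44], [2.98, -0.87, 3.36], [3.06, -0.89, 3.27], [3.14, -0.91, 3.19], [3.22, -0.94, 3.1], [3.3, -0.96, 3.01], [3.37, -0.98, 2.92]]
[627.69 -23.66 256.68]
```

Request:
servo_tool(plan=[0.42,1.44,0,0.5,-0.15,4.5,5,0.42,1.44,0,0.6,-0.2,4.5,5,0.42,1.44,0,0.75,-0.2,4.5,5,0.42,1.44,0,0.85,-0.25,4.5,5,0.42,1.44,0,0.95,-0.3,4.5,5,0.42,1.44,0,1.1,-0.3,4.4,5,0.42,1.44,0,1.2,-0.35,4.4,5,0.42,1.44,0,1.3,-0.4,4.4,5,0.42,1.44,0,1.4,-0.4,4.3,5,0.42,1.44,0,1.5,-0.45,4.3,5])

```text
time_s: 15.4
tcp_pos: [576.6, -8.8, 183.5]
tool_rot: [[0.283, 0.928, 0.242], [0.959, -0.274, -0.071], [0.0, 0.253, -0.968]]
contact_force: [-3.6, 2.0, -2.0]
finger_gap: 11.0
finger_force: 40.0
```

```bash
cat > a.py <<'E'
from h import *
import sys
np.set_printoptions(precision=2,suppress=True)
s=arm.read_state(); t=np.array(s["tcp_pos"]); R=s["tool_rot"]; print(t,s["qpos"],s["contact_force"],s["moment"],s["finger_gap"])
a=np.radians(-16.2); xm=np.array([np.cos(a),np.sin(a),0]); ym=np.array([-np.sin(a),np.cos(a),0])
hinge=np.array([551,-.5,167])+190*xm-[0,0,46]
r=t-32*R[:,2]-hinge; x=-r@xm; print("grasp polar: r",np.hypot(x,r[2]),"angle",np.degrees(np.arctan2(r[2],x)-np.arctan2(46,190)),"lateral",r@ym,"tilt",np.degrees(np.arctan2(R[:,2]@xm,-R[2,2])))
# guard plane from scene depth
im,d=snap("scene",sys.argv[1]); m=arm.camera_model("scene"); f=240/np.tan(np.radians(m["fov_y"]/2)); v,u=np.mgrid[0:480,0:640]
P=np.stack([(u-m["cx"])/f*d,(v-m["cy"])/f*d,d],-1)@np.array(m["rotation"]).T+np.array(m["position"])-hinge
X=-P@xm; Y=P@ym; Z=P[...,2]
g0=np.degrees(np.arctan2(Z,X)); sel=(abs(Y)<120)&(X>20)&(np.hypot(X,Z)<215)&(np.hypot(X,Z)>60)&(d>0)&(Z>-10)
hst,e=np.histogram(g0[sel],bins=np.arange(-5,95,2)); k=hst.argmax(); print("hist peak",e[k],hst[k])
w=sel&(abs(g0-e[k]-1)<6); A=np.c_[X[w],np.ones(w.sum())]
for _ in range(3):
    c=np.linalg.lstsq(A,Z[w],rcond=None)[0]; w=sel&(abs(X*c[0]+c[1]-Z)<6); A=np.c_[X[w],np.ones(w.sum())]
print("guard angle",np.degrees(np.arctan(c[0])),"offset",c[1],w.sum())
E
python3 a.py s5
```

```text
[576.57  -8.78 183.47] [-0.07  0.31  1.8  -0.08  0.79  0.27] [-3.6   1.99 -2.01] [ 0.22  0.92 -0.01] 10.971369205537094
grasp polar: r 195.05122967216118 angle 15.011815155155563 lateral -0.7883996270056945 tilt 14.627683475496326
hist peak 17 2312
guard angle 14.075801353007465 offset 8.531300468612756 5518
```

Guard rising with the hand (15° by the hand, 14–15° by scene depth), forces low. I continue.

Request:
servo_tool(plan=[0.42,1.44,0,1.6,-0.45,4.25,5,0.42,1.44,0,1.7,-0.5,4.2,5,0.42,1.44,0,1.85,-0.55,4.15,5,0.42,1.44,0,1.95,-0.55,4.1,5,0.42,1.44,0,2.05,-0.6,4.05,5,0.42,1.44,0,2.15,-0.6,4,5,0.42,1.44,0,2.25,-0.65,3.95,5,0.42,1.44,0,2.35,-0.7,3.85,5,0.42,1.44,0,2.45,-0.7,3.8,5,0.42,1.44,0,2.55,-0.75,3.75,5])

```text
time_s: 16.45
tcp_pos: [597.8, -15.0, 224.0]
tool_rot: [[0.283, 0.959, -0.006], [0.959, -0.283, 0.001], [-0.001, -0.006, -1.0]]
contact_force: [-4.9, 0.7, -0.7]
finger_gap: 10.5
finger_force: 40.0
```

Request:
servo_tool(plan=[0.42,1.44,0,2.6,-0.75,3.65,5,0.42,1.44,0,2.7,-0.8,3.6,5,0.42,1.44,0,2.8,-0.8,3.5,5,0.42,1.44,0,2.9,-0.85,3.45,5,0.42,1.44,0,3,-0.85,3.35,5,0.42,1.44,0,3.05,-0.9,3.25,5,0.42,1.44,0,3.15,-0.9,3.2,5,0.42,1.44,0,3.2,-0.95,3.1,5,0.42,1.44,0,3.3,-0.95,3,5,0.42,1.44,0,3.4,-1,2.9,5])

```text
time_s: 17.45
tcp_pos: [628.4, -24.0, 257.3]
tool_rot: [[0.283, 0.925, -0.253], [0.959, -0.273, 0.073], [-0.002, -0.263, -0.965]]
contact_force: [-3.0, -0.2, 0.3]
finger_gap: 10.5
finger_force: 40.0
```

```bash
python3 a.py s6
```

```text
[628.41 -24.01 257.3 ] [-0.13  0.61  1.15  0.04  1.65  0.15] [-2.96 -0.21  0.29] [-0.07  0.63 -0.01] 10.479977775539854
grasp polar: r 195.14024379508882 angle 45.33365689631217 lateral -0.9623354206719741 tilt -15.276805317772622
hist peak 47 2011
guard angle 44.3225855036043 offset 12.297539040794067 4677
```

View pics/s6.png

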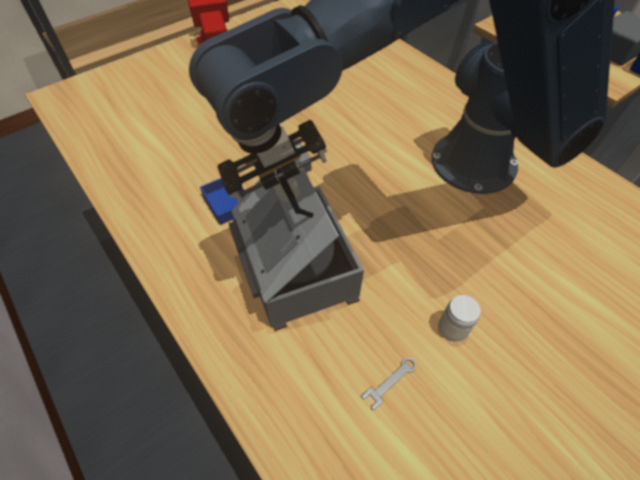

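The picture shows the guard half open with the handle held at (300,200), and the tin, wrench and tray where they were. I let it settle for 1 s and check.

Request:
servo_tool(plan=[0,0,0,0,0,0,5,0,0,0,0,0,0,5,0,0,0,0,0,0,5,0,0,0,0,0,0,5,0,0,0,0,0,0,5,0,0,0,0,0,0,5,0,0,0,0,0,0,5,0,0,0,0,0,0,5,0,0,0,0,0,0,5,0,0,0,0,0,0,5])

```text
time_s: 18.5
tcp_pos: [628.7, -24.0, 257.4]
tool_rot: [[0.283, 0.926, -0.251], [0.959, -0.273, 0.072], [-0.001, -0.261, -0.965]]
contact_force: [-4.9, -0.6, 2.4]
finger_gap: 10.5
finger_force: 40.0
```

```bash
python3 a.py s7 && python3 -c "
from rig import arm
print(arm.job_done())"
```

```text
[628.67 -24.01 257.42] [-0.13  0.61  1.15  0.04  1.64  0.15] [-4.87 -0.6   2.35] [-0.13  0.99  0.03] 10.485715801612784
grasp polar: r 195.18032575510057 angle 45.39551413546311 lateral -0.8919768221434791 tilt -15.122017087615541
hist peak 47 2067
guard angle 44.37287959521697 offset 12.297805878237636 4683
the job is handed in; nothing more can be done
None
```

The job is handed in: the dial was turned to its off stop with the guard still shut, and the guard is now held steady by its handle at about 45° (45.4° from the hand pose, 44.4° from scene depth), with the tin, wrench and tray untouched.

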